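Hold the strongbox latch open with its key

ROBOT

A 7-joint arm with a two-finger parallel gripper is mounted at the origin on the work surface. World frame = base frame: x ahead of the robot, y to its left, z up, the work surface at z = 0. Lengths are in m, angles in rad, forces in N, time in s.
With the tool pointing down it reaches from about 0.4 to 0.875 m from the base axis. Payload 19.3 kg.
Tool frame: the origin (TCP) lies at the very end of the fingers, on their centre line; the grasp point (between the pads) lies 19 mm behind it; z points along the fingers, y is the line along which they close (so a half turn about z gives the same grasp; the last joint's range is limited). The gripper opens to 85 mm and grips with 20 to 120 N. Pads are 22 mm wide; open, the fingers measure 114 mm over their backs; the gripper's body (76 mm by 85 mm) begins 54 mm behind the grasp point. The pads swing forward as they close: fully open they stand 13 mm farther back than shut.
Start: joints at [-1.246, 0.521, -0.036, 1.599, 0.021, 1.021, -0.113], TCP at [0.24, 0.577, 0.231] pointing down, gripper open.
Joint ranges: [-2.91, 2.91], [-0.3, 2.13], [-1.5, 1.42], [0.17, 2.43], [-1.26, 4.41], [0.16, 1.93], [-2.52, 2.52]. Speed limits (rad/s): [1.89, 1.89, 2.39, 2.39, 3.01, 3.01, 3.01].

INTERFACE

Orientations are given as [roll, pitch, yaw] about the fixed x, y, z axes, in that order (R = Rz(yaw) Ry(pitch) Rx(roll)).
In Python, from workcell import bot gives the robot as it stands. The module is installed in compiled form; this text tells all that it offers.
- The arm moves only by the tool apply_moves, never from a script. Its arguments are lists of equal length, an entry for each row: "claw": the finger opening in m, from 0 to 0.0854; "xyz": the shift along the tool's x, y, z in m, a list of three; "twist": the turn, a rotation vector about the tool's x, y, z in rad, a list of three. A call has 1 to 20 rows; each row shifts and turns the commanded pose from where the row before left it, along the tool's axes as they then stand; what a row does not reach is not made up. A row lasts 1/10 s, in which the tool goes at most 50 mm and 8.59 degrees, less where a joint would pass 70% of its speed; a pose out of reach is approached as far as the arm can. A call with a gripper value outside its range is refused whole. The fingers move at their own pace and stop on an object; "force" is the grip in N (left out, the last holds). Time passes only in rows, so rows that do not move let the fingers close. It gives the time, the measured TCP pose, the force, the opening and the grip force at its end, in the units of the state.
- bot.observe(): the state, without advancing time (a new reading comes with each control period).
- bot.grab_frame(name): name is "scene" or "top"; returns a dict with "img" (480x640x3 uint8, red, green, blue), "vfov" (degrees; the focal length in pixels is half the picture's height over the tangent of half this angle, whatever the lens; pixels are square), "cx", "cy" (the principal point, pixels), "view" (4x4, takes a point from world to camera coordinates). Camera axes: x right, y up, looking along -z (the intrinsics and any distortion apply to the point x, -y, -z); pixel columns grow to the right and rows downward; lengths in m; the calibration is good to about 2 mm. A picture is of the moment at which its call begins. There is no depth.
- bot.job_done(): hands the job in; it is judged then, once.
Trained networks look in the newest picture that a camera, given by its name, has taken for a name from the list of things; names that differ only in an ending like _2 or _b are one class to them, and where a whole thing is asked for, a point or a joint stands for the part that bears it (a point fixed in the world has none). Each returns a list of dicts, best first, with "score" (0 to 1); they miss things now and then, are a little off and sometimes report something else, mostly with a low value. They report only what shows in the picture. A call takes as long as a camera call. They do not tell look-alikes from the thing itself.
- bot.find_in(camera, query): "position" ([x, y, z] in m, in world coordinates, good to about 4 mm: the middle of the surface that is visible of it).
The state is a dict: "clock": time; "qpos": joint angles; "qd": joint speeds; "joint_efforts": joint torques, N m; "position": TCP position; "tool_rot": TCP orientation; "force": force on the tool from outside, world axes, zero at the start; "moment": the same for the moment, N m; "grip_width": finger opening in m; "finger_force": force on a finger pad.
Only numpy, scipy, OpenCV 4.12 (cv2) and the standard library are available. Lean on these libraries where they do the work, as an engineer would, in place of code of your own. Each camera call takes 0.05 s, during which the arm holds its last target. There are 200 camera calls.

TASK

First take the watch stand off the strongbox lid and stand it on the white plinth midway between the other two watch stands, in line with them, facing the same way, and let go of it. Then take the key from the wooden tool block, ease it all the way into the strongbox lock, twisting it a little to and fro wherever it catches on the sticky levers, and turn it a quarter turn clockwise against the latch spring. Finish still gripping the key and holding it turned, so that I can lift the lid; leave the other two stands, the loupe and the oil jar where they are.

Things in the scene. Friction and masses are not known exactly. Their poses are not given: they have to be found in the camera images.
- stand_lid: Watch stand that is on the strongbox lid at the start, 170 g: white base 58 x 46 x 6 mm, stem, grey round cushion (axis along y, 36 mm long, radius 20, centre at x = 8, z = 56 mm) with a black strap band (radius 23.5, 18 mm wide) and a steel watch 38 mm across on its front, leaning back 20 degrees; 85 mm high in all. Origin: centre of the base's underside; the watch faces -x, z up.
- stand_lid_grip (a point): Point in that stand's cushion at which to grasp it from above: 9 mm behind its origin (+x) and 62 mm up. Close the fingers along the stand's y on the cushion's two flat round ends, 36 mm apart.
- stand_lid_face (a point): Point in that stand's watch: 20 mm in front of its origin (-x) and 65 mm up; tells which way it faces.
- stand_left: Second, identical watch stand, on the plinth's +y half, facing the plinth's front. Stays where it is. Origin: centre of its base's underside.
- stand_right: Third, identical watch stand, on the plinth's -y half. Stays where it is. Origin: centre of its base's underside.
- plinth: Low white display plinth, fixed, 85 (x) x 260 (y) x 12 mm high. Origin: centre of its underside. x runs from its front to its back: the watches on it face -x; the two stands on it are about 86 mm either side of its middle along y.
- row_middle (a point): Centre of the plinth's top: midway between the other two stands, where the base of the third belongs. Axes as the plinth's.
- block: Wooden tool block, fixed, 60 (x) x 160 (y) x 45 mm high. Origin: centre of its underside. The key stands in a slot 45 mm from the middle towards -y; watch screwdrivers and punches stand up to 52 mm above its top, all at least 48 mm from the key towards +y.
- key: Double-bit key, 69 mm long, 45 g, standing upright in the tool block, bow up. Origin: centre of its tip, z up along it. Blade 18 mm wide (y) x 4 mm thick (x), 28 mm long from the slightly tapered tip to a round collar 15 mm across, 3 mm thick, that rests on the block's top (lift 28 mm to draw it). Shank 8 mm across. The blade is alike on both edges: it fits the lock either way round.
- key_tip (a point): Centre of the key's tip (the key's origin).
- key_bow (a point): Centre of the key's black bow, 56 mm above the tip; bow 32 mm wide (y), 26 mm high, 9 mm thick (x). Grasp it here from above, fingers closing along the key's x on the 9 mm thickness. Grip firmly (30 N or more) so that it does not twist in the fingers.
- strongbox: Grey steel strongbox, fixed, 200 (x) x 300 (y) mm, lid top 100 mm high. Origin: centre of its underside, front faces -x. The lock, a brass plug in a steel rosette (47 mm across, 2.5 mm high), is in the lid's top 55 mm in front of the centre; the stand is on the rear half of the lid.
- lock (a point): Centre of the plug's face, 100 mm up, flush with the lid. Axes as the strongbox's. The key's slot, straight down, is 19.4 mm long along y and 5.4 mm wide along x, with a 2.5 mm bevel at the mouth.
- lever_top (a point): 11.5 mm below the plug's face: top of the upper of two 5 mm lever plates (the lower one's top is 6 mm deeper). Each has the same slot but sticks 18 to 24 degrees out of line, the upper clockwise from above, the lower anticlockwise. The key stops on it: press lightly (3 to 8 N) and twist it slowly up to about 27 degrees each way, the plug turning along, until it drops past.
- lock_home (a point): 28 mm below the plug's face: where the key's tip is when the key is fully home, its collar resting on the plug. Over the last 5 mm the tip pushes down a sprung stop (about 3 N); only with the key home can the plug turn more than about 31 degrees either way.
- plug (a joint): Turn of the plug in rad: 0 at rest (slot along the box's y), grows clockwise seen from above; a quarter is 1.57, the stop 1.6. A spring drives it back (0.08 N m per rad; with the levers' friction some 0.19 N m at a quarter), so it turns half-way back if the key is let go. The plug lags the key by some 4 degrees of play and the key lags the fingers a little: turn slightly past a quarter.
- loupe: Black eyeglass loupe, 30 mm wide, 30 mm high, on the bench. Leave alone.
- oil_jar: Small amber jar with a steel cap, 34 mm wide, 42 mm high, on the bench. Leave alone.
There are look-alikes about, which are no part of the job. What is shaped like the key but orange, purple or red is not meant.

How it is judged:
By the outcome, as a careful person would: the job done as asked, in the order asked, and still so for the second after the job is handed in, while the arm keeps its last pose, push and grip.
It also fails if it takes over 72 s, if anything falls off the work surface, if the arm or the gripper's body presses on something with over 40 N, if the wrist force passes 120 N, or if a joint passes its speed limit or range.

## Working session

There is one attempt and no reset: what is moved stays moved. The work goes in short steps, Python scripts to look and compute and a tool call to move; the robot and the scene stay as the last step left them, time stands still between calls to the robot, and variables do not carry over. Pictures are saved under pics/ and viewed, at most 10 in all, crops included, and the job is handed in when it is done.

Besides the shell and the picture viewer there is one more tool, called after "Request:" as name(argument=value, ...) on one line, values as JSON. apply_moves: Moves the arm, as the interface text tells. Its arguments: {"type":"object","properties":{"claw":{"type":"array"},"xyz":{"type":"array"},"twist":{"type":"array"},"force":{"type":"number"}},"required":["claw","xyz","twist"]}

```bash
mkdir -p pics; cat > h.py <<'E'
import numpy as np, cv2
from workcell import bot
def grab(n):
    f=bot.grab_frame(n); return f
def save(f,p,box=None,s=1):
    im=f["img"][:,:,::-1]
    if box: im=im[box[1]:box[3],box[0]:box[2]]
    cv2.imwrite(p,cv2.resize(im,None,fx=s,fy=s,interpolation=cv2.INTER_CUBIC))
def foc(f): return f["img"].shape[0]/2/np.tan(np.radians(f["vfov"])/2)
def proj(f,P):
    P=np.atleast_2d(P); c=(np.c_[P,np.ones(len(P))]@np.array(f["view"]).T)[:,:3]
    F=foc(f); return np.c_[f["cx"]+F*c[:,0]/-c[:,2], f["cy"]-F*c[:,1]/-c[:,2]]
def onz(f,u,v,z):
    V=np.array(f["view"]);F=foc(f); d=V[:3,:3].T@np.array([(u-f["cx"])/F,-(v-f["cy"])/F,-1]); o=-V[:3,:3].T@V[:3,3]
    return o+d*(z-o[2])/d[2]
E
python3 - <<'E'
from h import *
for n in("scene","top"):
    f=grab(n); save(f,f"pics/{n}0.png"); print(n,{k:np.round(v,4).tolist() for k,v in f.items() if k!="img"})
    for q in["stand_lid","stand_lid_grip","stand_lid_face","plinth","row_middle","block","key","key_bow","strongbox","lock"]:
        print(q,[(np.round(d["position"],4).tolist(),round(d["score"],2)) for d in bot.find_in(n,q)[:5]])
print(bot.observe())
E
```

```text
scene {'vfov': 53.7716, 'cx': 322.4673, 'cy': 242.606, 'view': [[-0.4026, 0.9152, 0.0182, 0.1601], [-0.5018, -0.2373, 0.8318, 0.1552], [0.7656, 0.3257, 0.5548, -1.2608], [0.0, 0.0, 0.0, 1.0]]}
stand_lid [([0.6337, -0.0975, 0.1552], 0.72)]
stand_lid_grip [([0.6288, -0.0931, 0.1535], 0.8)]
stand_lid_face [([0.4488, 0.1925, 0.0719], 0.69), ([0.6309, -0.0919, 0.1511], 0.58)]
plinth [([0.6104, 0.2303, 0.0128], 0.83), ([0.4495, 0.1939, 0.0751], 0.74)]
row_middle [([0.6137, 0.2344, 0.0076], 0.66)]
block [([0.465, 0.2448, 0.0412], 0.85)]
key [([0.4487, 0.1942, 0.0708], 0.76), ([0.4007, 0.1054, 0.0493], 0.67), ([0.3352, 0.0996, 0.0478], 0.67), ([0.4099, 0.3719, 0.0546], 0.55), ([0.4806, 0.0665, 0.0207], 0.36)]
key_bow [([0.4052, 0.1001, 0.0498], 0.86), ([0.4487, 0.1906, 0.0765], 0.73), ([0.414, 0.3705, 0.0521], 0.56)]
strongbox [([0.62, -0.1096, 0.102], 0.64)]
lock [([0.6217, -0.1086, 0.1025], 0.56), ([0.4599, 0.2434, 0.0417], 0.42)]
top {'vfov': 53.0856, 'cx': 321.0743, 'cy': 243.7983, 'view': [[-0.0044, -1.0, -0.0004, 0.0555], [0.9885, -0.0044, 0.1514, -0.5142], [-0.1514, 0.0002, 0.9885, -0
[... 801 characters left out ...]
 array([-1.24623721,  0.52137637, -0.03628147,  1.5995334 ,  0.02118162,
        1.02109209, -0.1128181 ]), 'qd': array([-5.84142107e-04, -5.93914328e-04,  4.97502480e-04,  1.18610461e-04,
       -9.65137653e-05,  1.25681487e-03,  1.17124335e-03]), 'joint_efforts': array([-1.51285603e-03, -9.26865220e+01,  1.97724514e+00, -3.70255244e+01,
        1.79741060e-02,  2.06165001e-03,  2.77236308e-05]), 'position': array([0.24038677, 0.57689833, 0.23129373]), 'tool_rot': array([-3.14156707e+00, -4.54720314e-06,  2.74674745e+00]), 'force': array([-0.36481245,  0.45403367, -0.85989245]), 'moment': array([ 0.02589546, -0.05580748, -0.0021523 ]), 'finger_force': 0.0, 'grip_width': 0.08534250983727563}
```

View pics/scene0.png

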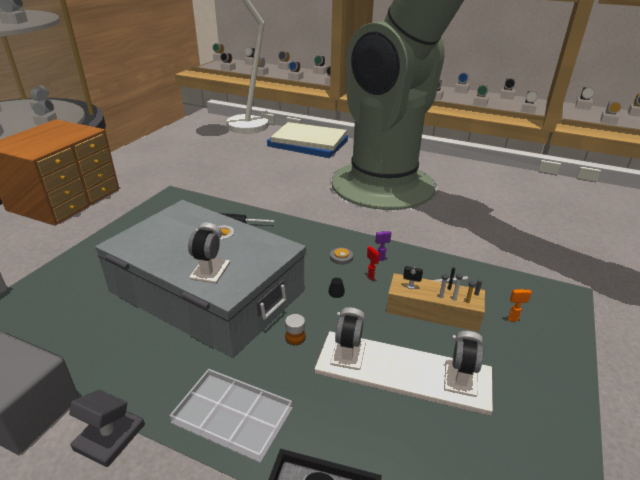

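View pics/top0.png

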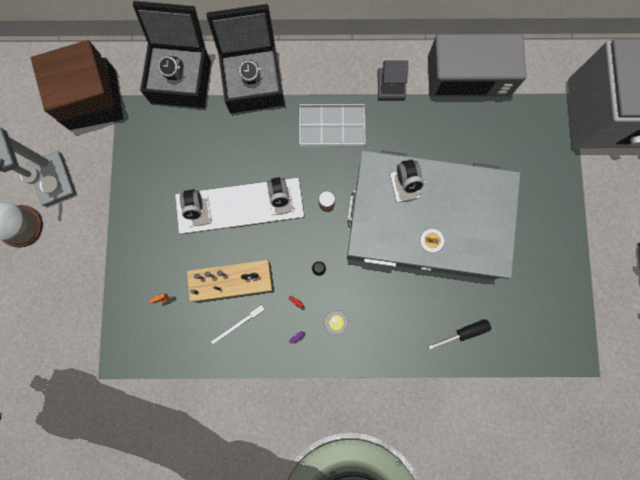

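The scene view shows the strongbox with its stand at (207,250), the key on the block at (412,275) and the plinth at (405,370). In the top view the lock is at (432,240), the lid stand at (408,178), the plinth at (240,205) and the key at (251,277). Next I'll rectify the top view to each object's plane and read the corners.

```bash
cat >> h.py <<'E'
def ortho(f,x0,x1,y0,y1,z,s=2000):
    # image: columns -> decreasing y, rows -> decreasing x ; s px per m
    W=np.array([[x1,y1,z],[x1,y0,z],[x0,y0,z],[x0,y1,z]]);w=(y1-y0)*s;h=(x1-x0)*s
    H=cv2.getPerspectiveTransform(proj(f,W).astype(np.float32),np.float32([[0,0],[w,0],[w,h],[0,h]]))
    return cv2.warpPerspective(f["img"][:,:,::-1],H,(round(w),round(h)),flags=cv2.INTER_CUBIC)
E
python3 - <<'E'
from h import *
f=grab("top")
print(onz(f,432,240,.1))
a=ortho(f,.50,.70,.05,.40,.012); b=ortho(f,.38,.50,.12,.34,.045); c=ortho(f,.46,.72,-.36,-.0,.1,2000/1.3)
can=np.zeros((600,800,3),np.uint8)
for im,(r,q) in((a,(0,0)),(b,(400,0))):
    h,w=im.shape[:2]; h=min(h,600-r); can[r:r+h,q:q+w]=im[:h]
cv2.imwrite("pics/o1.png",can)
im=ortho(f,.47,.74,-.38,.0,.1,2000); cv2.imwrite("pics/o2.png",im)
def rect(img,m,x1,y1,n,s=2000):
    m=cv2.morphologyEx(m.astype(np.uint8),cv2.MORPH_OPEN,np.ones((7,7)))
    cs,_=cv2.findContours(m,0,2);c=max(cs,key=cv2.contourArea)
    r=cv2.minAreaRect(c); bx=cv2.boxPoints(r); print(n,"centre",x1-r[0][1]/s,y1-r[0][0]/s,"size",np.array(r[1])/s,r[2]); print(np.c_[x1-bx[:,1]/s,y1-bx[:,0]/s].round(4).tolist())
rect(a,a.min(2)>140,.70,.40,"plinth")
hb=cv2.cvtColor(b,cv2.COLOR_BGR2HSV); rect(b,(hb[...,0]<25)&(hb[...,0]>8)&(hb[...,1]>80)&(hb[...,2]>120),.50,.34,"block")
E
```

```text
[ 0.51137259 -0.15417822  0.1       ]
plinth centre 0.6014943695068359 0.22351416015625003 size [0.08686902 0.26277417] 82.34935760498047
[[0.6270999908447266, 0.359499990940094], [0.6620000004768372, 0.09910000115633011], [0.5759000182151794, 0.08749999850988388], [0.5410000085830688, 0.34790000319480896]]
block centre 0.4417584915161133 0.23371146392822267 size [0.06082487 0.16067816] 82.53480529785156
[[0.46149998903274536, 0.3172999918460846], [0.48240000009536743, 0.15800000727176666], [0.421999990940094, 0.1500999927520752], [0.40119999647140503, 0.3093999922275543]]
```

View pics/o1.png

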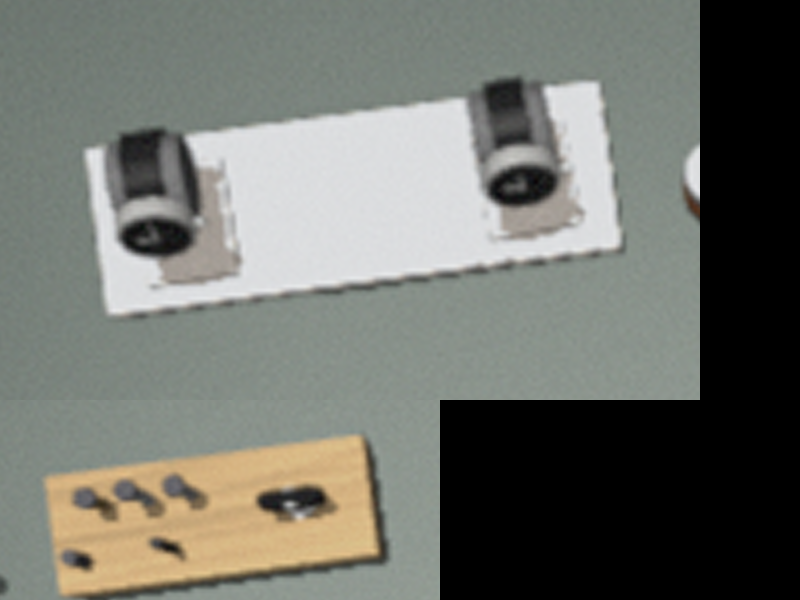

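View pics/o2.png

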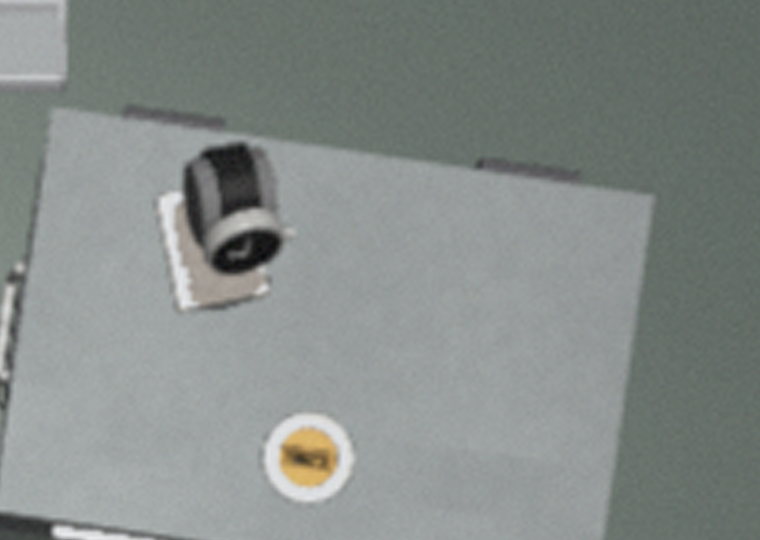

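Corners fit the given sizes to about 1.5%. From these, plinth and block have yaw of about +7.5°, the box about −8.3° and the lid stand about +12°. The rosette centre is at o2 (309,458). Before moving I'll do a single overlay check of these poses in both cameras.

```bash
cat > poses.py <<'E'
import numpy as np
R=lambda a:np.array([[np.cos(a),-np.sin(a),0],[np.sin(a),np.cos(a),0],[0,0,1]])
rd=np.radians
P=dict(stand=([.6187,-.1054,.1],rd(12)),plinth=([.6015,.2235,0],rd(7.55)),block=([.4418,.2337,0],rd(7.5)),box=([.565,-.1625,0],rd(-8.3)),key=([.4477,.1891,.017],rd(7.5)))
def W(n,pts):
    o,a=P[n]; return np.array(o)+np.atleast_2d(pts)@R(a).T
def rect(hx,hy,z): return [[-hx,-hy,z],[hx,-hy,z],[hx,hy,z],[-hx,hy,z]]
t=np.linspace(0,2*np.pi,40)
L=[W("stand",rect(.029,.023,.006)),W("plinth",rect(.0425,.13,.012)),W("block",rect(.03,.08,.045)),W("box",rect(.1,.15,.1)),
 W("key",rect(.0045,.016,.069)),W("key",[[0,-.016,.043],[0,.016,.043],[0,.016,.069],[0,-.016,.069]]),
 W("box",np.c_[-.055+.0235*np.cos(t),.0235*np.sin(t),0*t+.1025]),
 W("stand",np.c_[.008+.02*np.cos(t),0*t+.018,.056+.02*np.sin(t)]),W("stand",np.c_[.008+.02*np.cos(t),0*t-.018,.056+.02*np.sin(t)])]
E
python3 - <<'E'
from h import *; from poses import *
can=np.zeros((600,800,3),np.uint8)
for i,n in enumerate(("scene","top")):
    f=grab(n)
    K=[[(160,200),(400,270)],[(370,165),(240,258)]][i]
    for j,(u,v) in enumerate(K):
        s=4 if j else 4
        w,h=(100,75)
        im=cv2.resize(f["img"][v:v+h,u:u+w,::-1],None,fx=s,fy=s,interpolation=cv2.INTER_CUBIC)
        for l in L:
            q=((proj(f,l)-[u,v]+.5)*s-.5); cv2.polylines(im,[np.round(q*8).astype(int)],True,(0,255,0),1,cv2.LINE_AA,3)
        can[i*300:i*300+300,j*400:j*400+400]=im
cv2.imwrite("pics/ov.png",can)
E
```

```text
(no output)
```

View pics/ov.png

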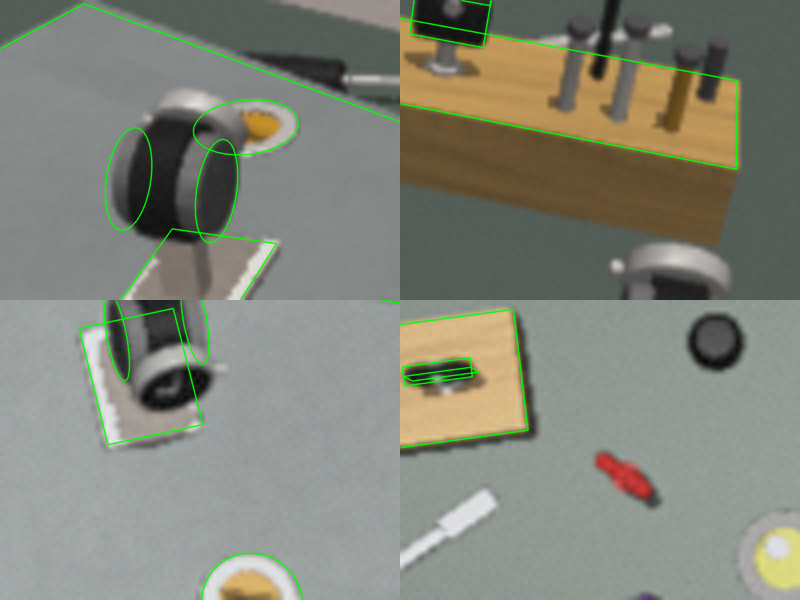

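The overlay agrees in both views to about 1–2 mm. The key's bow looks slightly less yawed than the block, so I'll check that later. Moving to the lid stand now.

Request:
apply_moves(claw=[0.07,0.07,0.07,0.07,0.07,0.07,0.07,0.07,0.07,0.07,0.07,0.07,0.07,0.07,0.07,0.07,0.07,0.07,0.07,0.07], xyz=[[-0.031,-0.024,0],[-0.031,-0.024,0],[-0.031,-0.024,0],[-0.031,-0.024,0],[-0.031,-0.024,0],[-0.031,-0.024,0],[-0.031,-0.024,0],[-0.031,-0.024,0],[-0.031,-0.024,0],[-0.031,-0.024,0],[-0.031,-0.024,0],[-0.031,-0.024,0],[-0.031,-0.024,0],[-0.031,-0.024,0],[-0.031,-0.024,0],[-0.031,-0.024,0],[-0.031,-0.024,0],[-0.031,-0.024,0],[-0.031,-0.024,0],[-0.031,-0.024,0]], twist=[[0,0,0],[0,0,0],[0,0,0],[0,0,0],[0,0,0],[0,0,0],[0,0,0],[0,0,0],[0,0,0],[0,0,0],[0,0,0],[0,0,0],[0,0,0],[0,0,0],[0,0,0],[0,0,0],[0,0,0],[0,0,0],[0,0,0],[0,0,0]])

```text
clock: 3.25
position: [0.6287, -0.1061, 0.2314]
tool_rot: [3.141, 0.0, 2.747]
force: [0.6, -0.2, -0.2]
grip_width: 0.0701
finger_force: 0.0
```

Request:
apply_moves(claw=[0.07,0.07,0.07,0.07,0.07,0.07,0.07], xyz=[[0,0,0],[0,0,0],[0,0,0],[0,0,0],[0,0,0],[0,0,0],[0,0,0]], twist=[[0,0,-0.12],[0,0,-0.12],[0,0,-0.12],[0,0,-0.12],[0,0,-0.12],[0,0,0],[0,0,0]])

```text
clock: 3.95
position: [0.628, -0.1048, 0.2313]
tool_rot: [3.141, -0.0, -2.94]
force: [0.2, 0.3, 0.2]
grip_width: 0.0705
finger_force: 0.0
```

Request:
apply_moves(claw=[0.07,0.07,0.07,0.07,0.07,0.07,0.02,0.02,0.02,0.02,0.02,0.02,0.02], xyz=[[0,0.001,0.022],[0,0,0.022],[0,0,0.022],[0,0,0.022],[0,0,0],[0,0,0],[0,0,0],[0,0,0],[0,0,0],[0,0,0],[0,0,0],[0,0,0],[0,0,0]], twist=[[0,0,0],[0,0,0],[0,0,0],[0,0,0],[0,0,0],[0,0,0],[0,0,0],[0,0,0],[0,0,0],[0,0,0],[0,0,0],[0,0,0],[0,0,0]], force=35)

```text
clock: 5.25
position: [0.6284, -0.1036, 0.1444]
tool_rot: [-3.141, 0.002, -2.937]
force: [-1.6, 1.0, 6.8]
grip_width: 0.0358
finger_force: 37.2
```

Request:
apply_moves(claw=[0.02,0.02,0.02,0.02,0.02,0.02], xyz=[[0,0,-0.01],[0,0,-0.02],[0,0,-0.02],[0,0,-0.015],[0,0,0],[0,0,0]], twist=[[0,0,0],[0,0,0],[0,0,0],[0,0,0],[0,0,0],[0,0,0]])

```text
clock: 5.85
position: [0.6277, -0.1036, 0.2081]
tool_rot: [3.142, -0.0, -2.936]
force: [0.4, 0.5, -3.3]
grip_width: 0.0357
finger_force: 36.5
```

```bash
python3 - <<'E'
from h import *; from poses import *
o=bot.observe(); p=np.array(o["position"]); yaw=o["tool_rot"][2]; print(p,o["tool_rot"])
g=p-[0,0,-.019]; a=yaw-np.pi
# assumed: stand origin = grip - R*(.009,0,.062)
org=g-R(a)@np.array([.009,0,.062]); print("assumed origin",org,np.degrees(a))
P["stand"]=(org,a)
can=np.zeros((300,800,3),np.uint8)
Ls=[W("stand",rect(.029,.023,.006)),W("stand",rect(.029,.023,0))]
for s_ in(.018,-.018): Ls.append(W("stand",np.c_[.008+.02*np.cos(t),0*t+s_,.056+.02*np.sin(t)]))
for i,n in enumerate(("scene","top")):
    f=grab(n); c=proj(f,org+[0,0,.03])[0]; u,v=int(c[0]-50),int(c[1]-37)
    im=cv2.resize(f["img"][v:v+75,u:u+100,::-1],None,fx=4,fy=4,interpolation=cv2.INTER_CUBIC)
    for l in Ls: cv2.polylines(im,[np.round(((proj(f,l)-[u,v]+.5)*4-.5)*8).astype(int)],True,(0,255,0),1,cv2.LINE_AA,3)
    can[:,i*400:i*400+400]=im
cv2.imwrite("pics/lift.png",can)
pt=np.array([.6015,.2235,.012]); ap=P["plinth"][1]
tg=pt+R(ap)@np.array([.009,0,.062])-[0,0,.019]
print("place TCP",tg,"yaw change",np.degrees(ap-a)); d=tg-p
print("world d",d,"tool",d@np.c_[[np.cos(yaw),np.sin(yaw),0],[np.sin(yaw),-np.cos(yaw),0],[0,0,-1]])
E
```

```text
[ 0.62770335 -0.10362633  0.20809562] [ 3.14157171e+00 -5.06520717e-05 -2.93639672e+00]
assumed origin [ 0.61889216 -0.10546016  0.16509562] -348.2431389053554
place TCP [0.61042198 0.22468252 0.055     ] yaw change 355.79313890535536
world d [-0.01728137  0.32830886 -0.15309562] tool [-0.04997705  0.32494253  0.15309562]
```

View pics/lift.png

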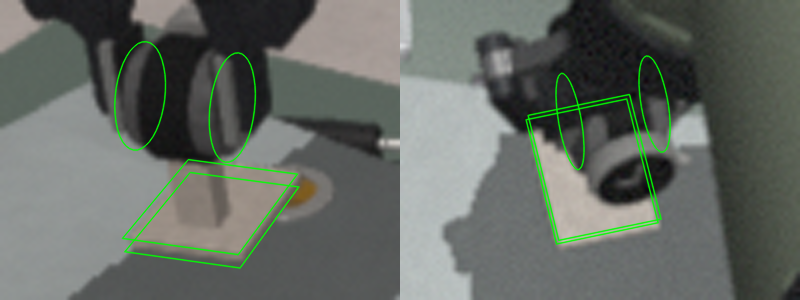

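The stand is held, and its base outline matches the pose I assumed in both views. Carrying it to the plinth.

Request:
apply_moves(claw=[0.02,0.02,0.02,0.02,0.02,0.02,0.02,0.02,0.02,0.02,0.02,0.02,0.02,0.02,0.02], xyz=[[-0.004,0.015,0],[-0.004,0.03,0],[-0.004,0.03,0],[-0.004,0.03,0],[-0.004,0.03,0],[-0.004,0.03,0],[-0.004,0.03,0],[-0.004,0.03,0],[-0.004,0.03,0],[-0.004,0.03,0],[-0.005,0.025,0],[-0.005,0.015,0],[0,0,0],[0,0,0],[0,0,0]], twist=[[0,0,0],[0,0,0],[0,0,0],[0,0,0],[0,0,0],[0,0,0],[0,0,0],[0,0,0],[0,0,0],[0,0,0],[0,0,0],[0,0,0.043],[0,0,0.03],[0,0,0],[0,0,0]])

```text
clock: 7.45
position: [0.6105, 0.224, 0.208]
tool_rot: [-3.141, -0.001, -3.009]
force: [0.4, -0.2, -1.8]
grip_width: 0.0356
finger_force: 36.5
```

Request:
apply_moves(claw=[0.02,0.02,0.02,0.02,0.02,0.02,0.02,0.02,0.02], xyz=[[0,0,0.02],[0,0,0.025],[0,0,0.025],[0,0,0.025],[0,0,0.025],[0,0,0.02],[0,0,0.008],[0,0,0],[0,0,0]], twist=[[0,0,0],[0,0,0],[0,0,0],[0,0,0],[0,0,0],[0,0,0],[0,0,0],[0,0,0],[0,0,0]])

```text
clock: 8.35
position: [0.6111, 0.2245, 0.0612]
tool_rot: [3.141, 0.001, -3.01]
force: [1.1, 0.4, -1.7]
grip_width: 0.0351
finger_force: 36.5
```

```bash
cat > st.py <<'E'
from h import *; from poses import *
import sys
def rel(tg,yaw_t=None):
    o=bot.observe(); p=np.array(o["position"]); y=o["tool_rot"][2]; d=np.array(tg)-p
    T=np.c_[[np.cos(y),np.sin(y),0],[np.sin(y),-np.cos(y),0],[0,0,-1]]
    print("pos",p.round(4),"yaw",round(float(np.degrees(y)),2),"F",o["force"].round(2),"world d",d.round(4),"tool d",(d@T).round(4), "" if yaw_t is None else "twist z %.4f"%(-((np.radians(yaw_t)-y+np.pi)%(2*np.pi)-np.pi)))
E
python3 -c "
from st import *
rel([.6104,.2247,.055],187.55)"
```

```text
pos [0.6111 0.2245 0.0612] yaw -172.44 F [ 1.07  0.42 -1.7 ] world d [-0.0007  0.0002 -0.0062] tool d [0.0007 0.0003 0.0062] twist z 0.0001
```

Now I'll lower it gently until contact.

Request:
apply_moves(claw=[0.02,0.02,0.02,0.02,0.02,0.02], xyz=[[0.0007,0,0.002],[0,0,0.0015],[0,0,0.001],[0,0,0.0005],[0,0,0],[0,0,0]], twist=[[0,0,0],[0,0,0],[0,0,0],[0,0,0],[0,0,0],[0,0,0]])

```text
clock: 8.95
position: [0.6102, 0.2249, 0.0563]
tool_rot: [3.141, 0.001, -3.009]
force: [-3.5, 0.2, 9.0]
grip_width: 0.0359
finger_force: 36.4
```

Request:
apply_moves(claw=[0.02,0.02,0.02], xyz=[[0,0,0.0005],[0,0,0.0005],[0,0,0]], twist=[[0,0,0],[0,0,0],[0,0,0]])

```text
clock: 9.25
position: [0.6102, 0.2254, 0.0559]
tool_rot: [3.141, 0.001, -3.009]
force: [-5.6, 1.7, 21.1]
grip_width: 0.0355
finger_force: 37.0
```

Request:
apply_moves(claw=[0.02,0.02,0.045,0.06,0.06,0.06,0.06,0.06,0.06,0.06,0.06], xyz=[[0,0,-0.0008],[0,0,0],[0,0,0],[0,0,0],[0,0,0],[0,0,0],[0,0,-0.015],[0,0,-0.025],[0,0,-0.035],[0,0,-0.035],[0,0,-0.03]], twist=[[0,0,0],[0,0,0],[0,0,0],[0,0,0],[0,0,0],[0,0,0],[0,0,0],[0,0,0],[0,0,0],[0,0,0],[0,0,0]])

```text
clock: 10.35
position: [0.6101, 0.2246, 0.1982]
tool_rot: [3.141, 0.002, -3.01]
force: [0.4, 0.8, 0.5]
grip_width: 0.0602
finger_force: 0.0
```

Request:
apply_moves(claw=[0.04,0.04,0.04,0.04,0.04,0.04,0.04,0.04,0.04,0.04,0.04,0.04,0.04,0.04,0.04,0.04,0.04,0.04], xyz=[[0.023,-0.034,0],[0.023,-0.034,0],[0.023,-0.034,0],[0.023,-0.034,0],[0.023,-0.034,0],[0.023,-0.034,0],[0,0,0],[0,0,0],[0,0,0],[0,0,0],[0,0,0],[0,0,0],[0,0,0],[0,0,0],[0,0,0],[0,0,0],[0,0,0],[0,0,0]], twist=[[0,0,0],[0,0,0],[0,0,0],[0,0,0],[0,0,0],[0,0,0],[0,0,0.14],[0,0,0.14],[0,0,0.14],[0,0,0.14],[0,0,0.14],[0,0,0.14],[0,0,0.14],[0,0,0.14],[0,0,0.14],[0,0,0.14],[0,0,0.17],[0,0,0]])

```text
clock: 12.15
position: [0.5001, 0.0045, 0.1959]
tool_rot: [3.141, -0.0, 1.721]
force: [-0.6, 0.9, 1.3]
grip_width: 0.0402
finger_force: 0.0
```

```bash
python3 - <<'E'
from h import *; from poses import *
can=np.zeros((600,800,3),np.uint8)
P["stand"]=([.6015,.2235,.012],rd(7.55))
Ls=[W("stand",np.array(rect(.029,.023,.006))+[0,dy,0]) for dy in(-.086,0,.086)]+L[1:3]
for i,n in enumerate(("scene","top")):
    f=grab(n)
    if i==0: rs=[(310,295,190,142,400/190),(395,250,50,37.5,8)]
    else: rs=[(165,150,150,112,400/150),(225,258,50,37.5,8)]
    for j,(u,v,w,h,s) in enumerate(rs):
        M=np.float64([[s,0,-u*s+.5*s-.5],[0,s,-v*s+.5*s-.5]])
        im=cv2.warpAffine(f["img"][:,:,::-1],M,(400,300),flags=cv2.INTER_CUBIC)
        for l in (Ls if j==0 else L[4:6]):
            q=proj(f,l)@M[:,:2].T+M[:,2]; cv2.polylines(im,[np.round(q*8).astype(int)],True,(0,255,0),1,cv2.LINE_AA,3)
        can[i*300:i*300+300,j*400:j*400+400]=im
cv2.imwrite("pics/pl.png",can)
E
```

```text
(no output)
```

View pics/pl.png

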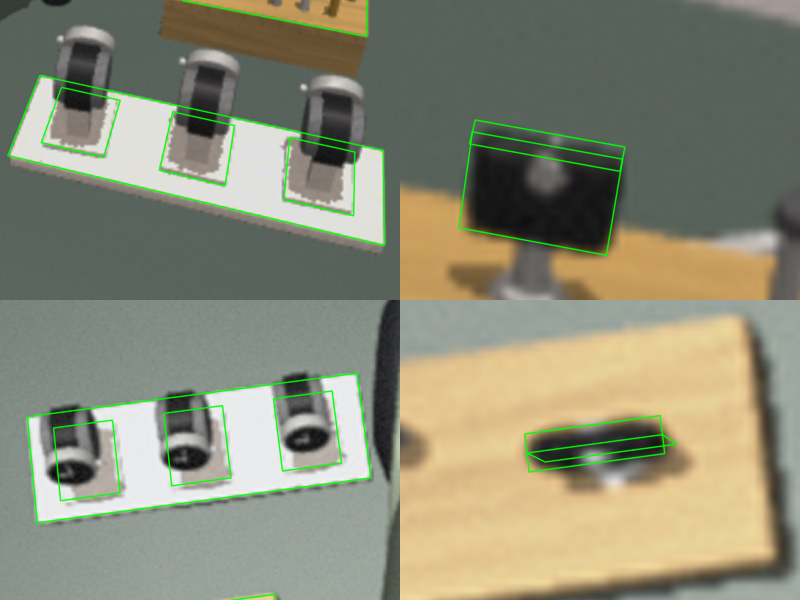

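The stand sits midway and in line, inside its target outline in both views. The key model (yaw 7.5°) also matches in both. Going to the key.

Request:
apply_moves(claw=[0.04,0.04,0.04,0.04,0.04,0.04,0.04,0.04], xyz=[[0.032,-0.004,0],[0.032,-0.004,0],[0.032,-0.004,0],[0.032,-0.004,0],[0.032,-0.004,0.01],[0.03,-0.004,0.02],[0,0,0.03],[0,0,0]], twist=[[0,0,0],[0,0,0],[0,0,0],[0,0,0],[0,0,0],[0,0,0],[0,0,0.019],[0,0,0]])

```text
clock: 13.05
position: [0.4457, 0.1883, 0.133]
tool_rot: [-3.138, 0.001, 1.71]
force: [-0.4, -0.4, 0.4]
grip_width: 0.0403
finger_force: 0.0
```

```bash
python3 -c "
from st import *
rel([.4477,.1891,.054],97.5)"
```

```text
pos [0.4457 0.1883 0.133 ] yaw 97.95 F [-0.43 -0.37  0.39] world d [ 0.002   0.0008 -0.079 ] tool d [0.0005 0.0021 0.079 ] twist z 0.0078
```

Request:
apply_moves(claw=[0.04,0.04,0.04,0.04,0.04,0.04,0.0,0.0,0.0,0.0,0.0,0.0,0.0], xyz=[[0.0005,0.002,0.022],[0,0,0.025],[0,0,0.022],[0,0,0.01],[0,0,0],[0,0,0],[0,0,0],[0,0,0],[0,0,0],[0,0,0],[0,0,0],[0,0,0],[0,0,0]], twist=[[0,0,0.008],[0,0,0],[0,0,0],[0,0,0],[0,0,0],[0,0,0],[0,0,0],[0,0,0],[0,0,0],[0,0,0],[0,0,0],[0,0,0],[0,0,0]], force=60)

```text
clock: 14.35
position: [0.4492, 0.1892, 0.0567]
tool_rot: [3.142, -0.0, 1.697]
force: [-3.9, -0.5, 12.4]
grip_width: 0.0081
finger_force: 61.8
```

```bash
python3 -c "
from st import *
rel([.4477,.1891,.054],97.5); print(bot.observe()['moment'])"
```

```text
pos [0.4492 0.1892 0.0567] yaw 97.24 F [-3.86 -0.46 12.39] world d [-0.0015 -0.0001 -0.0027] tool d [ 0.     -0.0015  0.0027] twist z -0.0046
[-0.14106931  0.89045957  0.04860132]
```

Request:
apply_moves(claw=[0,0,0,0,0,0,0,0,0], xyz=[[0,0,-0.003],[0,0,-0.008],[0,0,-0.01],[0,0,-0.01],[0,0,-0.02],[0,0,-0.03],[0,0,-0.03],[0,0,0],[0,0,0]], twist=[[0,0,0],[0,0,0],[0,0,0],[0,0,0],[0,0,0],[0,0,0],[0,0,0],[0,0,0],[0,0,0]])

```text
clock: 15.25
position: [0.4494, 0.1894, 0.168]
tool_rot: [3.14, -0.001, 1.697]
force: [0.2, -0.4, -1.3]
grip_width: 0.0082
finger_force: 60.1
```

```bash
python3 - <<'E'
from st import *
o=bot.observe(); p=np.array(o["position"])
# lock position: triangulate plug/rosette centroid from both views' brass mask
f=grab("top")
lk=W("box",[[-.055,0,.1]])[0]; print("lock model",lk); rel([lk[0],lk[1],p[2]],81.7)
P["key"]=(p-[0,0,.0397],rd(97.24-90))
can=np.zeros((300,800,3),np.uint8)
Ls=[W("key",[[0,-.009,0],[0,.009,0],[0,.009,.028],[0,-.009,.028]])]
for i,n in enumerate(("scene","top")):
    f=grab(n); c=proj(f,P["key"][0]+[0,0,.02])[0]; u,v=c-[25,18]; s=8
    M=np.float64([[s,0,-u*s+.5*s-.5],[0,s,-v*s+.5*s-.5]])
    im=cv2.warpAffine(f["img"][:,:,::-1],M,(400,300),flags=cv2.INTER_CUBIC)
    for l in Ls: cv2.polylines(im,[np.round((proj(f,l)@M[:,:2].T+M[:,2])*8).astype(int)],True,(0,255,0),1,cv2.LINE_AA,3)
    can[:,i*400:i*400+400]=im
cv2.imwrite("pics/key.png",can)
E
```

```text
lock model [ 0.51057608 -0.15456041  0.1       ]
pos [0.4491 0.1892 0.1673] yaw 97.24 F [-1.05 -0.12 -0.33] world d [ 0.0615 -0.3438  0.0007] tool d [-0.3488  0.0177 -0.0007] twist z 0.2711
```

View pics/key.png

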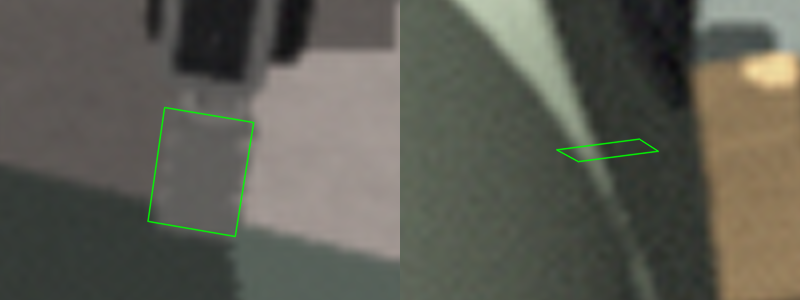

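The blade matches the model to within about 0.5 mm. Next I'll refine the lock position from both cameras, now that it's unoccluded.

```bash
python3 - <<'E'
from st import *
for n in("scene","top"):
    f=grab(n); c=proj(f,[[.5106,-.1546,.1025]])[0]; u,v=(c-20).astype(int)
    cr=f["img"][v:v+40,u:u+40,::-1]; h=cv2.cvtColor(cr,cv2.COLOR_BGR2HSV)
    w=((h[...,1]<45)&(h[...,2]>170)); b=((h[...,1]>80)&(h[...,0]<30)&(h[...,0]>8))
    for nm,m,z in(("ros",(w|b),.1025),("brass",b,.1)):
        m=cv2.morphologyEx(m.astype(np.uint8),cv2.MORPH_CLOSE,np.ones((5,5)))
        cs,_=cv2.findContours(m,0,2); k=max(cs,key=cv2.contourArea); mm=cv2.moments(k)
        e=cv2.fitEllipse(k); print(n,nm,cv2.contourArea(k),"moment",onz(f,u+mm['m10']/mm['m00'],v+mm['m01']/mm['m00'],z).round(4),"ell",onz(f,u+e[0][0],v+e[0][1],z).round(4),np.round(e[1],1))
E
```

```text
scene ros 224.5 moment [ 0.5116 -0.1528  0.1025] ell [ 0.5116 -0.1528  0.1025] [12.3 23.9]
scene brass 84.0 moment [ 0.5079 -0.1555  0.1   ] ell [ 0.5079 -0.1555  0.1   ] [ 7.2 15.4]Traceback (most recent call last):
  File "<stdin>", line 9, in <module>
cv2.error: OpenCV(4.12.0) /io/opencv/modules/imgproc/src/shapedescr.cpp:361: error: (-201:Incorrect size of input array) There should be at least 5 points to fit the ellipse in function 'fitEllipseNoDirect'
```

Request:
apply_moves(claw=[0,0,0,0,0,0,0,0,0,0,0,0,0,0,0,0], xyz=[[-0.015,0.001,-0.01],[-0.03,0.0015,0],[-0.03,0.0015,0],[-0.03,0.0015,0],[-0.03,0.0015,0],[-0.03,0.0015,0],[-0.03,0.0015,0],[-0.03,0.0015,0],[-0.03,0.0015,0],[-0.03,0.0015,0],[-0.03,0.0015,0],[-0.02,0.0015,0],[-0.014,0.0015,0],[0,0,0.01],[0,0,0],[0,0,0]], twist=[[0,0,0],[0,0,0],[0,0,0],[0,0,0],[0,0,0],[0,0,0],[0,0,0],[0,0,0],[0,0,0],[0,0,0],[0,0,0],[0,0,0],[0,0,0.09],[0,0,0.09],[0,0,0.09],[0,0,0]])

```text
clock: 17.1
position: [0.5114, -0.1557, 0.1671]
tool_rot: [-3.141, 0.001, 1.424]
force: [1.2, -0.1, -0.4]
grip_width: 0.008
finger_force: 60.0
```

```bash
python3 -c "
from st import *
rel([.5106,-.1546,.145],81.7)"
```

```text
pos [ 0.5114 -0.1557  0.1671] yaw 81.6 F [ 1.22 -0.1  -0.39] world d [-0.0008  0.0011 -0.0221] tool d [ 0.001  -0.0009  0.0221] twist z -0.0018
```

Request:
apply_moves(claw=[0,0,0,0,0,0,0,0,0,0], xyz=[[0.001,-0.001,0.01],[0,0,0.012],[0,0,0],[0,0,0.0015],[0,0,0.0015],[0,0,0.0015],[0,0,0.0015],[0,0,0.0015],[0,0,0],[0,0,0]], twist=[[0,0,0],[0,0,0],[0,0,0],[0,0,0],[0,0,0],[0,0,0],[0,0,0],[0,0,0],[0,0,0],[0,0,0]])

```text
clock: 18.1
position: [0.5111, -0.1536, 0.1376]
tool_rot: [3.142, 0.0, 1.427]
force: [0.4, -0.5, -1.4]
grip_width: 0.0081
finger_force: 60.0
```

```bash
python3 -c "
from st import *
rel([.5107,-.1545,.1282],81.7); print(bot.observe()['moment'])"
```

```text
pos [ 0.5111 -0.1536  0.1376] yaw 81.75 F [ 0.38 -0.51 -1.39] world d [-0.0004 -0.0009 -0.0094] tool d [-0.0009 -0.0003  0.0094] twist z 0.0008
[ 0.0040474  -0.01672753 -0.01021843]
```

Request:
apply_moves(claw=[0,0,0,0,0,0], xyz=[[0,0,0.001],[0,0,0.001],[0,0,0.001],[0,0,0.001],[0,0,0],[0,0,0]], twist=[[0,0,0],[0,0,0],[0,0,0],[0,0,0],[0,0,0],[0,0,0]])

```text
clock: 18.7
position: [0.5111, -0.1537, 0.1336]
tool_rot: [-3.142, 0.0, 1.427]
force: [-0.7, -0.4, 0.1]
grip_width: 0.0083
finger_force: 60.0
```

```bash
python3 -c "
from st import *
rel([.5107,-.1545,.1282],81.7); print(bot.observe()['moment'])"
```

```text
pos [ 0.5111 -0.1537  0.1336] yaw 81.74 F [-0.7  -0.37  0.06] world d [-0.0004 -0.0008 -0.0054] tool d [-0.0009 -0.0002  0.0054] twist z 0.0008
[-0.14287005  0.05346323  0.0155614 ]
```

Request:
apply_moves(claw=[0,0,0,0,0,0,0,0,0], xyz=[[0,0,0.001],[0,0,0.001],[0,0,0.001],[0,0,0.001],[0,0,0.001],[0,0,0.0008],[0,0,0.0007],[0,0,0],[0,0,0]], twist=[[0,0,0],[0,0,0],[0,0,0],[0,0,0],[0,0,0],[0,0,0],[0,0,0],[0,0,0],[0,0,0]])

```text
clock: 19.6
position: [0.5113, -0.1538, 0.1276]
tool_rot: [3.141, -0.0, 1.427]
force: [-2.0, 0.2, 12.1]
grip_width: 0.0082
finger_force: 62.1
```

```bash
python3 -c "
from st import *
rel([.5107,-.1545,.1282],81.7); print(bot.observe()['moment'])"
```

```text
pos [ 0.5113 -0.1538  0.1276] yaw 81.74 F [-2.04  0.22 12.12] world d [-0.0006 -0.0007  0.0006] tool d [-0.0008 -0.0005 -0.0006] twist z 0.0006
[-0.07726898  0.70173456 -0.00349399]
```

The key is resting on the upper lever at about 12 N. I'll ease the pressure and twist clockwise.

Request:
apply_moves(claw=[0,0,0,0,0,0,0,0,0,0,0], xyz=[[0,0,-0.0003],[0,0,0],[0,0,0],[0,0,0],[0,0,0],[0,0,0],[0,0,0],[0,0,0],[0,0,0],[0,0,0],[0,0,0]], twist=[[0,0,0],[0,0,0.04],[0,0,0.04],[0,0,0.04],[0,0,0.04],[0,0,0.04],[0,0,0.04],[0,0,0.03],[0,0,0.02],[0,0,0.02],[0,0,0]])

```text
clock: 20.7
position: [0.5108, -0.1537, 0.1273]
tool_rot: [-3.141, 0.0, 1.116]
force: [-3.5, -2.0, 0.5]
grip_width: 0.0078
finger_force: 60.1
```

Request:
apply_moves(claw=[0,0,0,0], xyz=[[0,0,0.0001],[0,0,0.0001],[0,0,0.0001],[0,0,0]], twist=[[0,0,0.02],[0,0,0.02],[0,0,0.02],[0,0,0]])

```text
clock: 21.1
position: [0.5109, -0.1537, 0.127]
tool_rot: [-3.141, 0.0, 1.056]
force: [-3.9, -2.4, 0.8]
grip_width: 0.008
finger_force: 60.2
```

Request:
apply_moves(claw=[0,0,0,0,0], xyz=[[0,0,0.0004],[0,0,0.0004],[0,0,0.0004],[0,0,0],[0,0,0]], twist=[[0,0,0],[0,0,0],[0,0,0],[0,0,0],[0,0,0]])

```text
clock: 21.6
position: [0.511, -0.1536, 0.1258]
tool_rot: [-3.141, 0.0, 1.057]
force: [-4.7, -2.9, 0.9]
grip_width: 0.008
finger_force: 60.2
```

```bash
python3 -c "
from st import *
rel([.5107,-.1545,.1216],81.7); print(bot.observe()['moment'])"
```

```text
pos [ 0.511  -0.1536  0.1258] yaw 60.56 F [-4.66 -2.88  0.89] world d [-0.0003 -0.0009 -0.0042] tool d [-0.0009  0.0002  0.0042] twist z -0.3690
[-0.66305298  1.11941323  0.03998848]
```

Request:
apply_moves(claw=[0,0,0,0,0,0,0,0], xyz=[[-0.0003,-0.0002,0.0007],[0,0,0.0007],[0,0,0.0007],[0,0,0.0007],[0,0,0.0006],[0,0,0.0006],[0,0,0],[0,0,0]], twist=[[0,0,0],[0,0,0],[0,0,0],[0,0,0],[0,0,0],[0,0,0],[0,0,0],[0,0,0]])

```text
clock: 22.4
position: [0.5109, -0.1538, 0.1221]
tool_rot: [3.141, -0.0, 1.057]
force: [-4.0, -0.9, 6.4]
grip_width: 0.0081
finger_force: 61.2
```

Past the upper lever and now resting on the lower one at 6 N. Twisting anticlockwise.

Request:
apply_moves(claw=[0,0,0,0,0,0,0,0,0,0,0,0,0,0,0,0,0,0,0], xyz=[[0,0,0],[0,0,0],[0,0,0],[0,0,0],[0,0,0],[0,0,0],[0,0,0],[0,0,0],[0,0,0],[0,0,0],[0,0,0],[0,0,0],[0,0,0],[0,0,0],[0,0,0],[0,0,0],[0,0,0],[0,0,0],[0,0,0]], twist=[[0,0,-0.05],[0,0,-0.05],[0,0,-0.05],[0,0,-0.05],[0,0,-0.05],[0,0,-0.05],[0,0,-0.05],[0,0,-0.05],[0,0,-0.04],[0,0,-0.04],[0,0,-0.04],[0,0,-0.04],[0,0,-0.03],[0,0,-0.03],[0,0,-0.03],[0,0,-0.03],[0,0,-0.02],[0,0,-0.02],[0,0,0]])

```text
clock: 24.3
position: [0.511, -0.1537, 0.122]
tool_rot: [3.141, 0.0, 1.778]
force: [2.5, 0.8, 0.4]
grip_width: 0.0081
finger_force: 60.2
```

Request:
apply_moves(claw=[0,0,0,0], xyz=[[0,0,0.0001],[0,0,0.0001],[0,0,0.0001],[0,0,0]], twist=[[0,0,-0.02],[0,0,-0.01],[0,0,0],[0,0,0]])

```text
clock: 24.7
position: [0.511, -0.1538, 0.1217]
tool_rot: [3.141, 0.0, 1.807]
force: [4.8, 0.3, 0.8]
grip_width: 0.0081
finger_force: 60.2
```

Request:
apply_moves(claw=[0,0,0,0,0,0], xyz=[[0,0.0002,0.0005],[0,0,0.0005],[0,0,0.0005],[0,0,0.0005],[0,0,0],[0,0,0]], twist=[[0,0,0],[0,0,0],[0,0,0],[0,0,0],[0,0,0],[0,0,0]])

```text
clock: 25.3
position: [0.511, -0.1538, 0.1195]
tool_rot: [-3.142, 0.0, 1.807]
force: [4.6, -0.3, -1.1]
grip_width: 0.0079
finger_force: 59.9
```

Request:
apply_moves(claw=[0,0,0,0,0,0,0,0,0,0], xyz=[[0,0,0.001],[0,0,0.001],[0,0,0.001],[0,0,0.001],[0,0,0.001],[0,0,0.0007],[0,0,0.0007],[0,0,0.0006],[0,0,0],[0,0,0]], twist=[[0,0,0],[0,0,0],[0,0,0],[0,0,0.05],[0,0,0.05],[0,0,0.05],[0,0,0.05],[0,0,0.05],[0,0,0],[0,0,0]])

```text
clock: 26.3
position: [0.5108, -0.1538, 0.1125]
tool_rot: [-3.141, 0.0, 1.558]
force: [1.3, -0.8, 2.2]
grip_width: 0.008
finger_force: 60.5
```

Nearly home, with only the stop spring pushing back. I'll continue to the collar.

Request:
apply_moves(claw=[0,0,0,0,0,0], xyz=[[0,0,0.0004],[0,0,0.0004],[0,0,0.0003],[0,0,0.0002],[0,0,0],[0,0,0]], twist=[[0,0,0.04],[0,0,0.04],[0,0,0.03],[0,0,0.02],[0,0,0],[0,0,0]])

```text
clock: 26.9
position: [0.5108, -0.1539, 0.1116]
tool_rot: [-3.141, -0.0, 1.428]
force: [-1.0, 0.1, 10.8]
grip_width: 0.0081
finger_force: 62.0
```

The collar is seated at the predicted height. Turning clockwise with a firmer grip.

Request:
apply_moves(claw=[0,0,0,0,0,0,0,0,0,0,0,0,0,0,0,0], xyz=[[0,0,0],[0,0,0],[0,0,0],[0,0,0],[0,0,0],[0,0,0],[0,0,0],[0,0,0],[0,0,0],[0,0,0],[0,0,0],[0,0,0],[0,0,0],[0,0,0],[0,0,0],[0,0,0]], twist=[[0,0,0],[0,0,0],[0,0,0.1],[0,0,0.1],[0,0,0.1],[0,0,0.1],[0,0,0.1],[0,0,0.1],[0,0,0.1],[0,0,0.1],[0,0,0.1],[0,0,0.1],[0,0,0.1],[0,0,0.1],[0,0,0],[0,0,0]], force=90)

```text
clock: 28.5
position: [0.5102, -0.1536, 0.1121]
tool_rot: [-3.14, 0.001, 0.228]
force: [-9.3, 4.3, 31.4]
grip_width: 0.0074
finger_force: 93.4
```

```bash
python3 -c "
from st import *
rel([.5107,-.1545,.1116],81.7); o=bot.observe(); print(o['moment'],o['qpos'])"
```

```text
pos [ 0.5102 -0.1536  0.1121] yaw 13.04 F [-9.35  4.28 31.43] world d [ 0.0005 -0.0009 -0.0005] tool d [0.0002 0.001  0.0005] twist z -1.1984
[1.15158308 2.16973229 0.05009877] [-0.32688986  0.68148935  0.73699607  1.96906834 -0.66996634  0.7524832
 -0.53122234]
```

Request:
apply_moves(claw=[0,0,0,0,0,0,0,0,0,0], xyz=[[-0.0003,-0.0003,-0.0004],[0,0,-0.0004],[0,0,0],[0,0,0],[0,0,0],[0,0,0],[0,0,0],[0,0,0],[0,0,0],[0,0,0]], twist=[[0,0,0],[0,0,0],[0,0,0.08],[0,0,0.08],[0,0,0.08],[0,0,0.08],[0,0,0.07],[0,0,0.06],[0,0,0],[0,0,0]])

```text
clock: 29.5
position: [0.5099, -0.1532, 0.1125]
tool_rot: [-3.14, 0.001, -0.222]
force: [-5.5, 4.5, 21.1]
grip_width: 0.0079
finger_force: 91.8
```

```bash
python3 - <<'E'
from st import *
rel([.5107,-.1545,.1116],81.7-96); o=bot.observe(); print(o['moment'],o['qpos'][6])
can=np.zeros((300,800,3),np.uint8)
for i,n in enumerate(("scene","top")):
    f=grab(n); u,v=proj(f,[[.511,-.154,.12]])[0]-[25,18]; s=8
    M=np.float64([[s,0,-u*s],[0,s,-v*s]])
    can[:,i*400:i*400+400]=cv2.warpAffine(f["img"][:,:,::-1],M,(400,300),flags=cv2.INTER_CUBIC)
cv2.imwrite("pics/turn.png",can)
E
```

```text
pos [ 0.5099 -0.1532  0.1125] yaw -12.73 F [-5.46  4.51 21.14] world d [ 0.0008 -0.0013 -0.0009] tool d [0.0011 0.0011 0.0009] twist z 0.0274
[0.95909897 1.34782084 0.18559922] -0.879991500673407
```

View pics/turn.png

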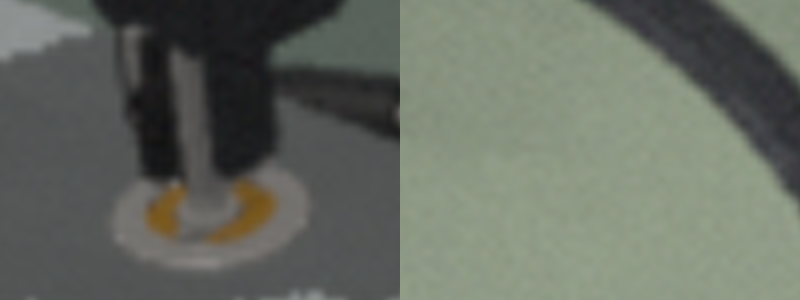

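The key's collar is on the plug (left view, about (205,215)). The moment of 0.186 N·m matches a quarter turn. I'll nudge it on towards the stop for margin.

Request:
apply_moves(claw=[0,0,0,0,0], xyz=[[-0.0001,-0.0001,-0.0002],[0,0,0],[0,0,0],[0,0,0],[0,0,0]], twist=[[0,0,0.02],[0,0,0.02],[0,0,0.02],[0,0,0],[0,0,0]])

```text
clock: 30.1
position: [0.5098, -0.1531, 0.1125]
tool_rot: [-3.141, 0.001, -0.282]
force: [-3.8, 2.6, 16.8]
grip_width: 0.0077
finger_force: 91.2
```

```bash
python3 - <<'E'
from st import *
rel([.5107,-.1545,.1116],81.7-96); o=bot.observe(); print(o['moment'],o['qpos'][6])
E
```

```text
pos [ 0.5098 -0.1531  0.1125] yaw -16.16 F [-3.83  2.62 16.81] world d [ 0.0009 -0.0014 -0.0009] tool d [0.0012 0.0011 0.0009] twist z -0.0325
[0.81324262 1.00594806 0.20891952] -0.9272430185437742
```

Request:
apply_moves(claw=[0,0,0,0,0], xyz=[[0,0,0],[0,0,0],[0,0,0],[0,0,0],[0,0,0]], twist=[[0,0,0.02],[0,0,0.02],[0,0,0],[0,0,0],[0,0,0]])

```text
clock: 30.6
position: [0.5098, -0.1531, 0.1125]
tool_rot: [-3.141, 0.002, -0.322]
force: [-3.9, 4.0, 17.6]
grip_width: 0.0074
finger_force: 91.2
```

```bash
python3 - <<'E'
from st import *
rel([.5107,-.1545,.1116],81.7-96); o=bot.observe(); print(o['moment'],o['qpos'][6])
E
```

```text
pos [ 0.5098 -0.1531  0.1125] yaw -18.45 F [-3.9   3.97 17.64] world d [ 0.0009 -0.0014 -0.0009] tool d [0.0013 0.0011 0.0009] twist z -0.0724
[0.82093854 1.00629711 0.34886076] -0.9585792358909699
```

The moment rose steeply to 0.35 N·m, so the plug is against its stop, past a quarter turn. Handing in while holding it there.

```bash
python3 -c "
from workcell import bot
print(bot.job_done())"
```

```text
the job is handed in; nothing more can be done
None
```

I've handed the job in, with no verdict returned: the stand is midway in line on the plinth, and the key is fully home, turned to the stop just past a quarter turn clockwise and still gripped there (about 30.6 s on the clock).

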